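# Stow the medal case under the trophy stand

## Robot

A 6-joint arm with a two-finger parallel gripper is mounted at the origin on the work surface. World frame = base frame: x ahead of the robot, y to its left, z up, the work surface at z = 0. Lengths are in m, angles in rad, forces in N, time in s.
With the tool pointing down it reaches from about 0.35 to 0.775 m from the base axis. Payload 5.5 kg.
Tool frame: the origin (TCP) lies on the centre line of the jaws, within the pads' length; the fingertips stand 19 mm ahead of it and the grasp point (between the pads) is the TCP; z points along the fingers, y is the direction in which the jaws open and shut (so a half turn about z gives the same grasp; the last joint's range is limited). The gripper opens to 85 mm and grips with 20 to 120 N. Pads are 22 mm wide; open, the fingers measure 114 mm over their backs; the gripper's body (76 mm by 85 mm) begins 54 mm behind the grasp point. The pads swing forward as they close: fully open they stand 13 mm farther back than shut.
Start: joints at [-1.369, 0.313, 0.046, 1.304, 0, 1.431], TCP at [0.193, -0.542, 0.25] pointing down, gripper open.
Joint ranges: [-2.76, 2.76], [-0.86, 1.69], [-1.03, 1.26], [-2.2, 2.34], [-1.47, 1.5], [-3.14, 3.14]. Speed limits (rad/s): [2.57, 2.57, 3.14, 3.14, 3.14, 3.14].

## Interface

Orientations are given as [roll, pitch, yaw] about the fixed x, y, z axes, in that order (R = Rz(yaw) Ry(pitch) Rx(roll)).
In Python, from plant import * gives the robot as it stands.
- The arm moves only by the shell command python3 -m pendant 'ROWS' [FORCE]. ROWS is JSON, a list that holds one entry, the list of rows, each a list of 7 numbers: the shift along the tool's x, y, z in cm, then the turn, a rotation vector about the tool's x, y, z in rad, then the closure, from -1 (fully open) to 1 (shut). A call has 1 to 12 rows; each row shifts and turns the pose as measured when the row begins, along the tool's axes as they then stand; what a row does not reach is not made up. A row lasts 1/12 s, in which the tool goes at most 41.7 mm and 7.16 degrees, less where a joint would pass 70% of its speed; a pose out of reach is approached as far as the arm can. A call is refused whole if a number of a shift passes 4.17 or a number of a turn 0.125, either way. A call with a gripper value outside its range is refused whole. The fingers move at their own pace and stop on an object; FORCE is the grip in N (left out, the last holds). Time passes only in rows, so rows that do not move let the fingers close. It gives the time, the measured TCP pose, the force and the opening at its end, in the units of the state.
- get_state(): the state, without advancing time (a new reading comes with each control period).
- grab_frame(name): name is "scene" or "side" or "wrist"; returns a dict with "frame" (400x640x3 uint8, red, green, blue), "range_z" (400x640 float32, m along the optical axis (not along the pixel's ray), 0 where there is no reading), "fov_y" (degrees; the focal length in pixels is half the picture's height over the tangent of half this angle, whatever the lens; pixels are square), "cx", "cy" (the principal point, pixels), "R" (3x3) and "t" (3): a world point X has camera coordinates R X + t; the wrist camera has in their place "tool_from_camera" (4x4, takes a point from camera to tool coordinates, whose origin is the TCP and whose axes are the flange's). Camera axes: x right, y down, z forward; pixel columns grow to the right and rows downward; lengths in m; the calibration is good to about 2 mm. A picture is of the moment at which its call begins: read the wrist's pose just before it.
- hand_in(): hands the job in, once; it reports no verdict.
The state is a dict: "clock": time; "joints": joint angles; "joint_velocities": joint speeds; "joint_torque": joint torques, N m; "tcp_pos": TCP position; "tcp_rot": TCP orientation; "wrist_force": force on the tool from outside, world axes, zero at the start; "wrist_torque": the same for the moment, N m; "finger_gap": finger opening in m.
Only numpy, scipy, OpenCV 4.12 (cv2) and the standard library are available. Lean on these libraries where they do the work, as an engineer would, in place of code of your own. Each camera call takes 0.05 s, during which the arm holds its last target. There are 200 camera calls.

## Task

Close the lid of the dark red medal case, then slide the case, lying flat and straight, under the low deck of the trophy stand into the empty bay (the one with the green runner), fully home against the stop rail at the rear, and let go. Leave the navy case in the other bay, the trophies on the deck and the baseball on its stand where they are, and keep the red case upright throughout.

Things in the scene. Friction and masses are not known exactly. Their poses are not given: they have to be found in the camera images.
- case: Dark red flat medal case, loose, about 0.22 kg (varies by a third), left or right of the stand. Closed: 120 mm (its x) by 56 mm (y) by 36 mm high, a tray 24 mm high under a 12 mm lid of the same outline. Cream inside with a gold medal. Origin: centre of its underside; z up.
- lid (a joint): Red case's lid, hinged along the top edge of the tray's +y long side (y = 28 mm, z = 24 mm in the case's frame, line parallel to its x). 0 = closed, 1.57 = upright, up to 1.95 leaning outwards; starts at 1.35 to 1.85. 12 mm thick, 56 mm from hinge to free edge. Friction hinge: stays where left, about 0.4 N at the free edge moves it; no latch.
- lid_edge (a point): Middle of the lid's free edge, half way through its thickness, 56 mm from the hinge.
- stand: Dark wooden trophy stand, fixed. Deck 130 mm (its x) by 216 mm (y), 45 to 61 mm above the table. Origin: on the table under the deck's centre; deck's front edge at x = -65 mm. Uprights 16 mm thick at y = -100, 0, 100 mm leave two bays 84 mm wide, open towards -x. A stop rail 22 mm high crosses their rear, front face at x = 47 mm. Trophies stand on the deck's rear half.
- bay: Green runner (0.8 mm, no obstacle) marking the empty bay, 50 mm wide, from x = -97 to 58 mm. Axes parallel to the stand's. Origin: the point on the table where the case's origin lies when the case is home, its far end touching the stop rail; its near end then stands 8 mm out of the deck's front edge, which is at x = -52 mm.
- parked_case: Navy blue closed case, loose, 120 x 56 x 36 mm, already home in the other bay; origin at the centre of its underside. Leave alone.
- trophy_a: Small loose gold cup trophy with a 50 mm square base, about 107 mm high, on the deck; origin at the centre of its underside. Leave alone.
- trophy_b: Small loose gold cup trophy with a 50 mm square base, about 127 mm high, on the deck; origin at the centre of its underside. Leave alone.
- ball_stand: Baseball (73 mm across) fixed on a round wooden foot 72 mm across, 89 mm high in all, loose on the table on the side of the stand where the red case is not; origin at the centre of its underside. Leave alone.
Not all that is in view belongs to the job. What is shaped like the case but orange, pink or turquoise is not meant.

How it is judged:
By the outcome, as a careful person would: the job done as asked, in the order asked, and still so for the second after the job is handed in, with the robot touching nothing.
It also fails if it takes over 61 s, if anything falls off the work surface, if the arm or the gripper's body presses on something with over 40 N, if the wrist force passes 120 N, or if a joint passes its speed limit or range.

## Working session

There is one attempt and no reset: what is moved stays moved. The work goes in short steps, Python scripts to look and compute and a shell command to move; the robot and the scene stay as the last step left them, time stands still between calls to the robot, and variables do not carry over. Pictures are saved under pics/ and viewed, about 8 in all and at most 12, crops included, and the job is handed in when it is done.

```bash
mkdir -p pics; ls; python3 - <<'E'
from plant import *
import cv2,numpy as np
s=get_state();print(s)
for n in ("scene","side"):
    f=grab_frame(n);np.savez(f"pics/{n}0.npz",**f)
    cv2.imwrite(f"pics/{n}0.png",f["frame"][:,:,::-1])
    print(n,f["fov_y"],f["cx"],f["cy"],f["R"],f["t"])
E
```

```text
pics
{'clock': 0.0, 'joints': array([-1.36860038e+00,  3.14009216e-01,  4.49922650e-02,  1.30358627e+00,
        3.20284488e-06,  1.43124864e+00]), 'joint_velocities': array([-0.00139723,  0.0012864 ,  0.00285089,  0.00065258,  0.00052769,
       -0.000397  ]), 'joint_torque': array([-4.21226869e-04, -4.80632222e+01,  2.98530775e+01,  1.95603794e-02,
       -2.44538669e-04, -3.25977858e-07]), 'tcp_pos': array([ 0.19262593, -0.54128217,  0.24940925]), 'tcp_rot': array([-3.13980377e+00, -2.54502154e-04,  3.41743411e-01]), 'wrist_force': array([-0.16725396, -0.10318763,  1.41536267]), 'wrist_torque': array([-0.02883679,  0.06478725, -0.05871739]), 'finger_gap': 0.08532780477768118}
scene 57.946458750091914 316.2294062512556 195.20547356753679 [[-0.70700041  0.70703265  0.01597673]
 [ 0.39630917  0.41479958 -0.81907286]
 [-0.58573839 -0.57275313 -0.573467  ]] [ 0.36984774 -0.11368823  1.06125395]
side 43.69819011604452 322.62501234411786 204.89135691805276 [[-0.70608282 -0.70781698 -0.02102781]
 [-0.41864036  0.44119628 -0.79377962]
 [ 0.57112809 -0.55167107 -0.60784187]] [0.29561115 0.26366102 1.11587211]
```

View pics/scene0.png

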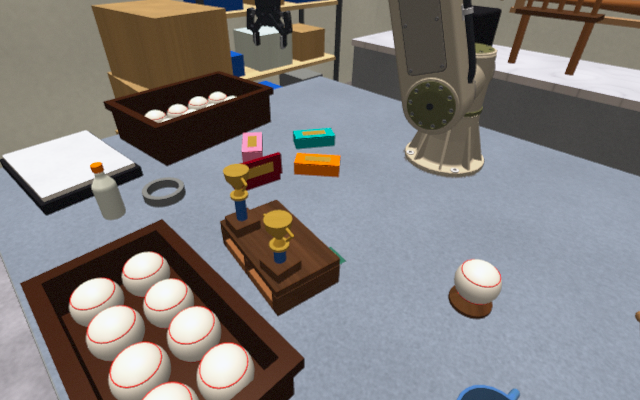

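View pics/side0.png

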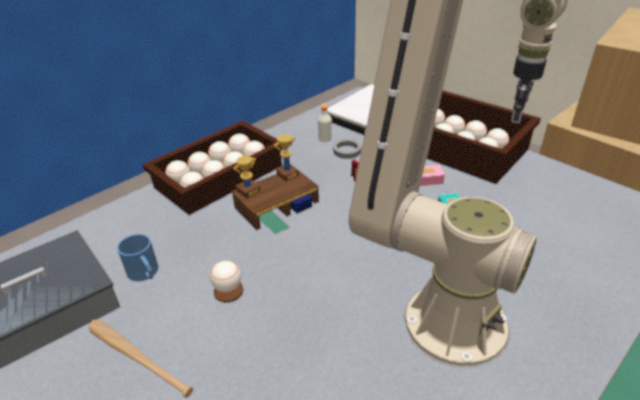

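The scene view shows the red case with its lid up at about (262,170), partly behind trophy A. The stand is at (280,250), with the green runner's end at (336,257). The side view shows the runner in the robot's left-hand bay at (273,221) and navy at (300,203). The arm hides the red case there. Next I'll measure with depth.

```bash
cat > h.py <<'E'
import numpy as np,cv2
from scipy.spatial.transform import Rotation as Ro
def cloud(f,s=None):
    h,w=f["range_z"].shape;fl=h/2/np.tan(np.radians(float(f["fov_y"]))/2)
    v,u=np.mgrid[:h,:w];z=f["range_z"].astype(float)
    P=np.stack([(u-f["cx"])/fl*z,(v-f["cy"])/fl*z,z],-1)
    if "R" in f: W=(P-f["t"])@f["R"]
    else:
        T=np.array(f["tool_from_camera"]);P=P@T[:3,:3].T+T[:3,3]
        W=P@Ro.from_euler("xyz",s["tcp_rot"]).as_matrix().T+s["tcp_pos"]
    W[z==0]=np.nan
    return W
def hsv(f): return cv2.cvtColor(f["frame"],cv2.COLOR_RGB2HSV)
def mask(f,h0,h1,s0=120,v0=40,v1=255):
    return cv2.inRange(hsv(f),(h0,s0,v0),(h1,255,v1))>0
def blobs(m,W,amin=40):
    n,l,st,c=cv2.connectedComponentsWithStats(m.astype(np.uint8))
    for i in range(1,n):
        if st[i,4]<amin: continue
        p=W[l==i];p=p[~np.isnan(p[:,0])]
        if len(p)<10: continue
        r=cv2.minAreaRect(p[:,:2].astype(np.float32)*1000)
        print(st[i],"med",np.median(p,0).round(3),"z",np.percentile(p[:,2],[2,98]).round(3),"rect",np.round(r[0]),np.round(r[1]),round(r[2],1))
E
python3 - <<'E'
from h import *
for n in("scene","side"):
    f=dict(np.load(f"pics/{n}0.npz"));W=cloud(f)
    print(n,"cam",-f["R"].T@f["t"], "table",W[300,400],W[350,350])
    print("red");blobs(mask(f,170,180,150,40,200),W)
    print("green");blobs(mask(f,65,85,80),W)
    print("navy");blobs(mask(f,110,125,150,30),W)
    H=W[...,2]; m=(abs(H-.061)<.006)&mask(f,0,20,60,20,130)
    print("deck");blobs(m,W,200)
E
```

```text
scene cam [0.92815538 0.39349992 0.50956621] table [0.5284688  0.2118717  0.00115134] [ 0.66087675  0.21112495 -0.00224608]
red
[243 153  38  37 616] med [ 0.466 -0.235  0.036] z [0.003 0.08 ] rect [ 445. -283.] [156.  91.] 57.5
green
[330 247  15  17  51] med [ 0.523  0.066 -0.   ] z [-0.002  0.002] rect [537.  77.] [96. 22.] 51.8
navy
deck
[103  45 127  22 339] med [ 0.229 -1.254  0.061] z [0.055 0.067] rect [  212. -1396.] [309. 643.] 42.8
[114 104 155  44 569] med [ 0.508 -0.521  0.061] z [0.055 0.067] rect [ 473. -550.] [219. 469.] 62.3
[ 221  200  118   95 3403] med [0.624 0.029 0.06 ] z [0.056 0.065] rect [622.  -8.] [218. 131.] 81.3
[  48  240  226  124 1051] med [ 0.816 -0.146  0.061] z [0.055 0.067] rect [866.  13.] [176. 325.] 0.1
side cam [-0.3182008   0.7085067   0.89377859] table [0.12856216 0.03287997 0.00152498] [0.1184978  0.21694892 0.0004419 ]
red
green
[260 212  28  21 299] med [0.568 0.051 0.002] z [-0.002  0.005] rect [566.  51.] [44. 94.] 82.1
[ 600  335   40   65 1315] med [-0.32  -0.794 -0.739] z [-0.748 -0.731] rect [-339. -846.] [ 98. 384.] 0.1
navy
[292 196  19  15 175] med [ 0.544 -0.04   0.029] z [0.011 0.04 ] rect [546. -44.] [55. 26.] 65.2
deck
[438 106  81  27 227] med [ 0.412 -0.77   0.062] z [0.055 0.067] rect [ 427. -768.] [298.  18.] 6.1
[429 134 103  36 321] med [ 0.285 -0.532  0.062] z [0.056 0.067] rect [ 275. -597.] [345. 173.] 50.8
[ 232  172   85   43 1629] med [0.602 0.001 0.062] z [0.057 0.066] rect [616.  -6.] [215. 135.] 79.6
```

```bash
python3 -m pendant '[[[3.4,-2.1,-0.6,0,0,0,-1],[3.4,-2.1,-0.6,0,0,0,-1],[3.4,-2.1,-0.6,0,0,0,-1],[3.4,-2.1,-0.6,0,0,0,-1],[3.4,-2.1,-0.6,0,0,0,-1],[3.4,-2.1,-0.6,0,0,0,-1],[0,0,0,0,0,0,-1],[0,0,0,0,0,0,-1]]]'; python3 - <<'E'
from plant import *
from h import *
s=get_state();f=grab_frame("wrist");np.savez("pics/w1.npz",**f);np.save("pics/s1.npy",s)
cv2.imwrite("pics/w1.png",f["frame"][:,:,::-1]);print(f["tool_from_camera"],f["fov_y"],s["joints"])
W=cloud(f,s)
print("red");blobs(mask(f,170,180,150,40,220),W)
print("green");blobs(mask(f,65,85,80),W)
print("navy");blobs(mask(f,110,125,150,30),W)
H=W[...,2]; m=(abs(H-.061)<.006)&mask(f,0,20,60,20,150)
print("deck");blobs(m,W,200)
E
```

```text
clock: 0.77
tcp_pos: [0.3464, -0.347, 0.2817]
tcp_rot: [-3.132, -0.0, 0.337]
wrist_force: [-0.3, -0.1, -0.3]
finger_gap: 0.0853
[[-1.00715718e-03 -9.53240535e-01 -3.02210965e-01  7.75123295e-02]
 [ 9.99999483e-01 -9.17708095e-04 -4.37972532e-04  6.22624781e-04]
 [ 1.40151721e-04 -3.02211250e-01  9.53240967e-01 -1.23347357e-01]
 [ 0.00000000e+00  0.00000000e+00  0.00000000e+00  1.00000000e+00]] 69.34541632754785 [-0.95182533  0.14820648 -0.09009764  1.34202723  0.00280257  1.85300576]
red
[ 241    0  108  101 2421] med [ 0.468 -0.243  0.028] z [0.01  0.081] rect [ 479. -269.] [ 64. 119.] 79.5
green
navy
deck
[514   0  37  78 354] med [ 0.554 -0.506  0.061] z [0.055 0.067] rect [ 554. -506.] [77.  2.] 5.8
[439  78  80 185 862] med [ 0.411 -0.52   0.061] z [0.055 0.067] rect [ 399. -521.] [234.   3.] 5.9
[563 246  77  92 743] med [ 0.308 -0.778  0.061] z [0.055 0.067] rect [ 313. -778.] [ 35. 149.] 83.5
```

View pics/w1.png

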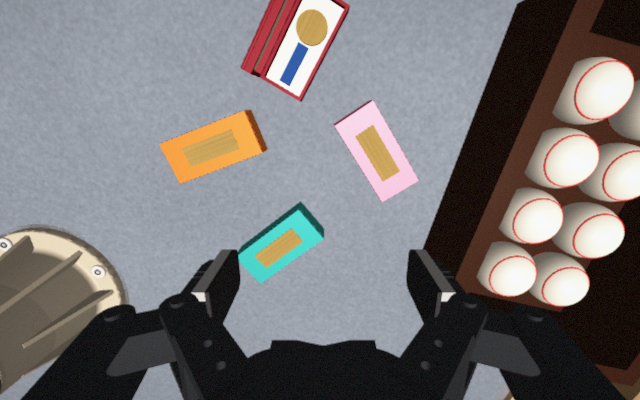

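The wrist view shows the open red case at the top, around (295,45). The lid is on its left (world +y) side with the medal facing up. The orange, pink and turquoise decoys lie between it and the base. I'll move forward to frame the case and the stand together.

```bash
python3 -m pendant '[[[3.7,-1.5,-0.8,0,0,0,-1],[3.7,-1.5,-0.8,0,0,0,-1],[3.7,-1.5,-0.8,0,0,0,-1],[3.7,-1.5,-0.8,0,0,0,-1],[3.7,-1.5,-0.8,0,0,0,-1],[3.7,-1.5,-0.8,0,0,0,-1],[0,0,0,0,0,0,-1],[0,0,0,0,0,0,-1],[0,0,0,0,0,0,-1]]]'; python3 - <<'E'
from plant import *
from h import *
s=get_state();f=grab_frame("wrist");np.savez("pics/w2.npz",**f);np.save("pics/s2.npy",s)
cv2.imwrite("pics/w2.png",f["frame"][:,:,::-1])
W=cloud(f,s)
print("red");blobs(mask(f,170,180,150,40,220),W)
print("green");blobs(mask(f,65,85,80),W)
print("navy");blobs(mask(f,110,125,150,30),W)
H=W[...,2]; m=(abs(H-.061)<.006)&mask(f,0,20,60,20,150)
print("deck");blobs(m,W,200)
for lo,hi in((.0,.03),(.019,.029),(.065,.1)):
  m=mask(f,170,180,150,30,220)&(H>lo)&(H<hi);print(lo,hi);blobs(m,W)
E
```

```text
clock: 1.57
tcp_pos: [0.5299, -0.1984, 0.3257]
tcp_rot: [-3.127, 0.005, 0.312]
wrist_force: [0.0, -0.9, -0.5]
finger_gap: 0.0855
red
[ 322  162   75   83 1347] med [ 0.491 -0.245  0.079] z [0.021 0.081] rect [ 480. -267.] [ 68. 119.] 79.4
green
[147  82  37  35 706] med [0.537 0.055 0.   ] z [-0.001  0.002] rect [537.  54.] [49. 30.] 80.3
navy
deck
[  102     0   202   134 12945] med [ 0.603 -0.004  0.061] z [0.059 0.062] rect [622. -10.] [215. 129.] 80.9
[489 178  68 132 757] med [ 0.514 -0.51   0.061] z [0.055 0.067] rect [ 497. -511.] [220.   8.] 4.4
[606 324  34  57 334] med [ 0.379 -0.772  0.061] z [0.055 0.067] rect [ 379. -772.] [112.   6.] 5.4
0.0 0.03
[337 162  60  81 336] med [ 0.487 -0.293  0.023] z [0.016 0.025] rect [ 479. -273.] [ 57. 119.] 79.5
0.019 0.029
[337 163  60  80 324] med [ 0.483 -0.294  0.023] z [0.02  0.025] rect [ 479. -273.] [ 57. 119.] 79.5
0.065 0.1
[322 166  50  79 849] med [ 0.489 -0.242  0.08 ] z [0.068 0.081] rect [ 484. -242.] [ 13. 119.] 79.4
```

View pics/w2.png

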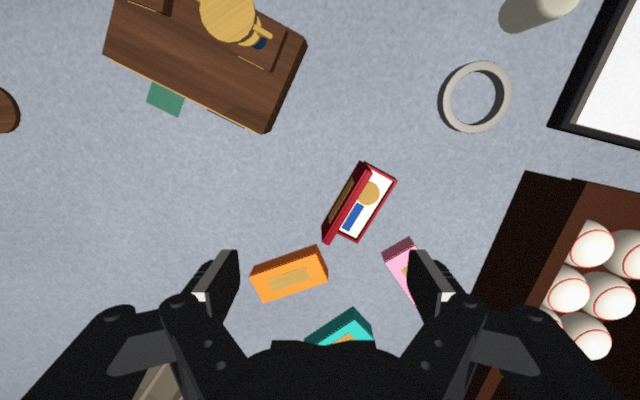

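The case sits at about (0.479,-0.273) with yaw -10.6° (tray 57×119, lid top at z=0.08). The stand is at (0.622,-0.010) with yaw about -9°, which agrees with the runner. First I'll turn the tool and shut the fingers, moving to the +y side of the lid. A helper will give the remaining distance in tool axes.

```bash
cat >> h.py <<'E'
def togo(s,p,yaw):
    R=Ro.from_euler("xyz",s["tcp_rot"]);T=Ro.from_euler("xyz",[np.pi,0,yaw])
    print("t %.2f"%s["clock"],"shift cm",(R.inv().apply(np.array(p)-s["tcp_pos"])*100).round(2),"turn",(R.inv()*T).as_rotvec().round(3),"F",s["wrist_force"].round(1),"gap",round(s["finger_gap"],4))
def fr(o,yawdeg,x,y,z):
    a=np.radians(yawdeg);return [o[0]+x*np.cos(a)-y*np.sin(a),o[1]+x*np.sin(a)+y*np.cos(a),z]
C=(.479,-.273);CY=-10.6
E
python3 -m pendant '[[[-1,0,0,0,0,0.12,1],[-1,0,0,0,0,0.12,1],[-1,0,0,0,0,0.12,1],[-1,0,0,0,0,0.12,1],[0,0,0,0,0,0,1],[0,0,0,0,0,0,1]]]' 40
python3 - <<'E'
from plant import *
from h import *
togo(get_state(),fr(C,CY,0,.078,.094),np.radians(CY))
E
```

```text
clock: 2.12
tcp_pos: [0.4811, -0.2129, 0.3228]
tcp_rot: [-3.131, 0.018, -0.197]
wrist_force: [0.0, 0.2, -0.1]
finger_gap: 0.0126
t 2.12 shift cm [ 1.29 -1.62 22.88] turn [-0.011  0.018 -0.013] F [ 0.   0.2 -0.1] gap 0.0126
```

```bash
python3 -m pendant '[[[0.6,-0.8,2,-0.005,0.009,-0.006,1],[0.6,-0.8,3,-0.005,0.009,-0.006,1],[0,0,3.5,0,0,0,1],[0,0,3.5,0,0,0,1],[0,0,3.5,0,0,0,1],[0,0,3.5,0,0,0,1],[0,0,2.6,0,0,0,1],[0,0,0,0,0,0,1],[0,0,0,0,0,0,1]]]'
python3 - <<'E'
from plant import *
from h import *
togo(get_state(),fr(C,CY,0,.078,.094),np.radians(CY))
E
```

```text
clock: 2.87
tcp_pos: [0.4971, -0.2079, 0.1009]
tcp_rot: [3.138, -0.01, -0.169]
wrist_force: [-0.1, -0.3, 0.3]
finger_gap: -0.0003
t 2.87 shift cm [-0.57 -1.08  0.68] turn [ 0.004 -0.01   0.016] F [-0.1 -0.3  0.3] gap -0.0003
```

```bash
python3 -m pendant '[[[-0.5,0.5,0.7,0,-0.01,0.016,1],[0,0.8,0.3,0,0,0,1],[0,0.8,0.2,0,0,0,1],[0,0.8,0,0,0,0,1],[0,0.8,0.1,0,0,0,1],[0,0.7,0.3,0,0,0,1],[0,0.7,0.4,0,0,0,1],[0,0.6,0.5,0,0,0,1],[0,0.6,0.7,0,0,0,1],[0,0,0,0,0,0,1]]]'
python3 - <<'E'
from plant import *
from h import *
togo(get_state(),fr(C,CY,0,-.0025,.055),np.radians(CY))
f=grab_frame("scene");cv2.imwrite("pics/s3.png",cv2.resize(f["frame"][110:230,190:370,::-1],None,fx=4,fy=4))
E
```

```text
clock: 3.7
tcp_pos: [0.484, -0.2817, 0.0753]
tcp_rot: [3.131, -0.013, -0.186]
wrist_force: [0.5, 0.9, 0.4]
finger_gap: 0.0003
t 3.70 shift cm [-0.68 -0.53  2.02] turn [ 0.01  -0.013 -0.001] F [0.5 0.9 0.4] gap 0.0003
```

View pics/s3.png

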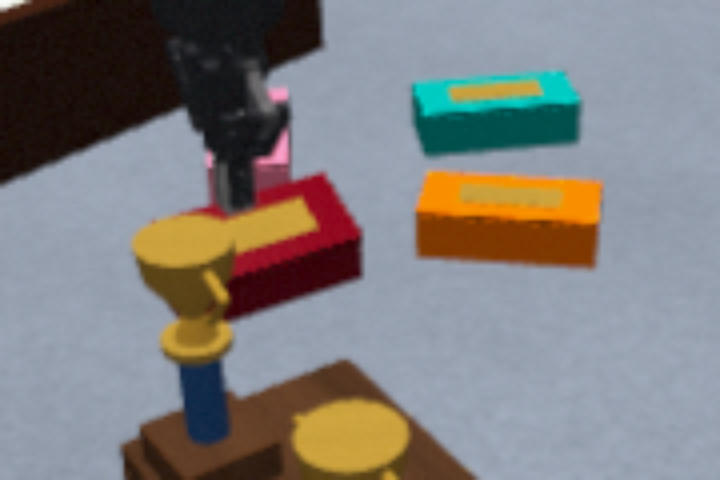

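In the crop the lid is swung over and nearly closed, with the fingertip on it at crop (235,195). Next I'll press it down.

```bash
python3 -m pendant '[[[0,-0.1,0.7,0,0,0,1],[0,-0.1,0.7,0,0,0,1],[0,0,0.6,0,0,0,1],[0,0,0.4,0,0,0,1],[0,0,0,0,0,0,1]]]'
python3 - <<'E'
from plant import *
from h import *
togo(get_state(),fr(C,CY,0,-.0025,.055),np.radians(CY))
E
python3 -m pendant '[[[0,0,-2,0,0,0,-1],[0,0,-3.5,0,0,0,-1],[-2,0,-4,0,0,0,-1],[-2,0,-4,0,0,0,-1],[-1,0,-4,0,0,0,-1],[0,0,0,0,0,0,-1],[0,0,0,0,0,0,-1],[0,0,0,0,0,0,-1]]]'
python3 - <<'E'
from plant import *
from h import *
s=get_state();f=grab_frame("wrist");np.savez("pics/w4.npz",**f);np.save("pics/s4.npy",s)
cv2.imwrite("pics/w4.png",f["frame"][:,:,::-1]);W=cloud(f,s);H=W[...,2];print(s["tcp_pos"],s["tcp_rot"])
m=mask(f,170,180,150,30,220);blobs(m,W);blobs(m&(H>.03)&(H<.05),W)
f=grab_frame("scene");W=cloud(f);m=mask(f,170,180,150,30,220);blobs(m,W);blobs(m&(W[...,2]>.032),W)
E
```

```text
clock: 4.17
tcp_pos: [0.486, -0.2797, 0.0557]
tcp_rot: [3.128, -0.017, -0.184]
wrist_force: [0.7, 1.4, 0.3]
finger_gap: 0.0003
t 4.17 shift cm [-0.82 -0.28  0.05] turn [ 0.014 -0.017  0.001] F [0.7 1.4 0.3] gap 0.0003
clock: 4.83
tcp_pos: [0.4343, -0.2633, 0.2301]
tcp_rot: [3.13, -0.013, -0.178]
wrist_force: [0.2, 0.8, -0.5]
finger_gap: 0.0853
[ 0.43433966 -0.2633284   0.23010934] [ 3.12988276 -0.01313742 -0.17784225]
[ 297   81   53  111 3838] med [ 0.486 -0.275  0.036] z [0.034 0.037] rect [ 478. -274.] [ 55. 118.] 79.3
[ 297   81   53  111 3824] med [ 0.486 -0.275  0.036] z [0.034 0.037] rect [ 478. -274.] [ 55. 118.] 79.3
[247 159  33  31 535] med [ 0.463 -0.245  0.026] z [0.003 0.036] rect [ 460. -295.] [114.  94.] 79.2
[249 159  30  20 207] med [ 0.448 -0.252  0.034] z [0.032 0.036] rect [ 461. -269.] [60. 85.] 78.2
```

View pics/w4.png

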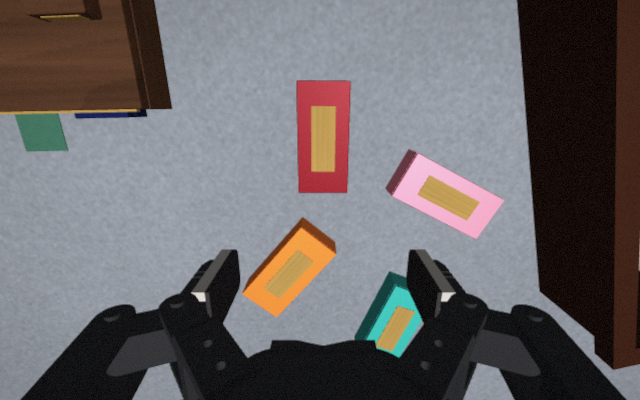

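The wrist view shows the lid closed: flat top at (323,137), z=0.034–0.037, footprint 55×118. The pink corner at (410,150) clears the open finger by roughly 10 mm. Next is a centre grasp.

```bash
sed -i 's/^C=.*/C=(.478,-.274);CY=-10.7/' h.py
python3 - <<'E'
from plant import *
from h import *
togo(get_state(),fr(C,CY,.004,0,.026),np.radians(CY))
E
```

```text
t 4.93 shift cm [ 4.74  0.12 20.3 ] turn [ 0.01  -0.01   0.009] F [-0.  -0.  -0.4] gap 0.0856
```

```bash
python3 -m pendant '[[[2.2,0.1,2.5,0.01,-0.01,0.009,-1],[2,0,3,0,0,0,-1],[0.5,0,3,0,0,0,-1],[0,0,3,0,0,0,-1],[0,0,2.5,0,0,0,-1],[0,0,0,0,0,0,-1],[0,0,0,0,0,0,-1]]]'
python3 - <<'E'
from plant import *
from h import *
togo(get_state(),fr(C,CY,.004,0,.026),np.radians(CY))
E
```

```text
clock: 5.52
tcp_pos: [0.4803, -0.2695, 0.0732]
tcp_rot: [-3.136, 0.011, -0.185]
wrist_force: [0.7, 0.0, 0.8]
finger_gap: 0.0849
t 5.52 shift cm [0.31 0.51 4.71] turn [-0.006  0.011  0.002] F [0.7 0.  0.8] gap 0.0849
```

```bash
python3 -m pendant '[[[0.3,0.5,0.5,-0.006,0.011,0.002,-1],[0,0,1.5,0,0,0,-1],[0,0,1.5,0,0,0,-1],[0,0,0.8,0,0,0,-1],[0,0,0.3,0,0,0,-1],[0,0,0,0,0,0,-1]]]'
python3 - <<'E'
from plant import *
from h import *
togo(get_state(),fr(C,CY,.004,0,.026),np.radians(CY))
E
```

```text
clock: 6.02
tcp_pos: [0.4856, -0.2785, 0.0297]
tcp_rot: [3.137, -0.008, -0.187]
wrist_force: [-0.6, -0.6, -0.3]
finger_gap: 0.0859
t 6.02 shift cm [-0.43 -0.31  0.37] turn [ 0.005 -0.008 -0.001] F [-0.6 -0.6 -0.3] gap 0.0859
```

```bash
python3 -m pendant '[[[-0.3,-0.3,0.3,0.005,-0.008,0,-1],[0,0,0,0,0,0,-1]]]'
python3 - <<'E'
from plant import *
from h import *
togo(get_state(),fr(C,CY,.004,0,.026),np.radians(CY))
E
python3 -m pendant '[[[0,0,0,0,0,0,0.2],[0,0,0,0,0,0,0.5],[0,0,0,0,0,0,1],[0,0,0,0,0,0,1],[0,0,0,0,0,0,1],[0,0,0,0,0,0,1],[0,0,0,0,0,0,1]]]' 40
python3 -c "
from plant import *
from h import *
togo(get_state(),fr(C,CY,.004,0,.026),np.radians(CY))"
```

```text
clock: 6.18
tcp_pos: [0.4839, -0.2758, 0.0283]
tcp_rot: [3.141, -0.002, -0.188]
wrist_force: [-0.0, -0.1, -0.7]
finger_gap: 0.0854
t 6.18 shift cm [-0.22 -0.06  0.23] turn [ 0.001 -0.002 -0.001] F [-0.  -0.1 -0.7] gap 0.0854
clock: 6.77
tcp_pos: [0.4849, -0.2761, 0.0304]
tcp_rot: [3.14, -0.004, -0.187]
wrist_force: [-0.2, 0.2, 0.7]
finger_gap: 0.0554
t 6.77 shift cm [-0.32 -0.08  0.44] turn [ 0.002 -0.004 -0.001] F [-0.2  0.2  0.7] gap 0.0554
```

```bash
echo 'S=(.622,-.010);SY=-9.1' >> h.py
python3 -m pendant '[[[0,0,-1,0,0,0,1],[0,0,-2,0,0,0,1],[0,0,-2.5,0,0,0,1],[0,0,-2.5,0,0,0,1],[0,0,0,0,0,0,1]]]'
python3 -c "
from plant import *
from h import *
s=get_state();togo(s,fr(S,SY,-.142,.05,.1),np.radians(SY))
f=grab_frame('scene');W=cloud(f);m=mask(f,170,180,150,30,220);blobs(m,W)
cv2.imwrite('pics/s5.png',cv2.resize(f['frame'][80:230,170:370,::-1],None,fx=4,fy=4))"
```

```text
clock: 7.18
tcp_pos: [0.482, -0.2741, 0.1123]
tcp_rot: [-3.14, 0.003, -0.188]
wrist_force: [1.6, -0.5, -1.7]
finger_gap: 0.0549
t 7.18 shift cm [ -5.51 -33.14   1.31] turn [-0.002  0.003 -0.029] F [ 1.6 -0.5 -1.7] gap 0.0549
[225 131  55  32 833] med [ 0.499 -0.251  0.108] z [0.084 0.118] rect [ 458. -365.] [315. 120.] 80.4
```

View pics/s5.png

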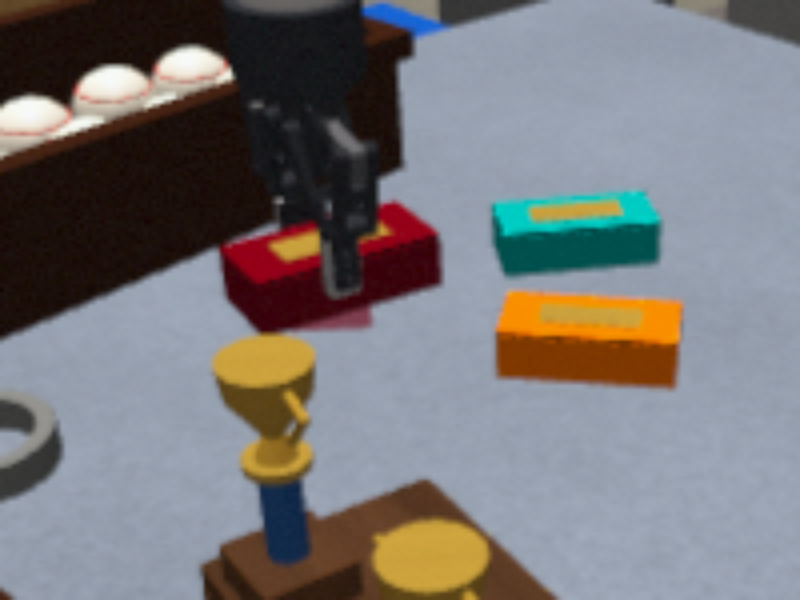

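The case is held flat and closed at crop (330,260), about 80 mm up. Now I'll carry it in front of the empty bay.

```bash
python3 -m pendant '[[[-1.4,-1.5,0,0,0,-0.01,1],[-1.4,-2.5,0,0,0,-0.01,1],[-1.4,-3,0,0,0,-0.01,1],[-1.3,-3,0,0,0,0,1],[0,-3,0,0,0,0,1],[0,-3,0,0,0,0,1],[0,-3,0,0,0,0,1],[0,-3,0,0,0,0,1],[0,-3,0,0,0,0,1],[0,-3,0,0,0,0,1],[0,-2,0,0,0,0,1],[0,0,0,0,0,0,1]]]'
python3 -c "
from plant import *
from h import *
s=get_state();togo(s,fr(S,SY,-.142,.05,.031),np.radians(SY))"
```

```text
clock: 8.23
tcp_pos: [0.4641, 0.0239, 0.1004]
tcp_rot: [-3.122, 0.018, -0.132]
wrist_force: [1.1, 0.0, -3.7]
finger_gap: 0.0554
t 8.23 shift cm [ 2.16 -3.97  6.98] turn [-0.019  0.018  0.027] F [ 1.1  0.  -3.7] gap 0.0554
```

```bash
python3 -m pendant '[[[1,-2,1.5,-0.01,0.01,0.015,1],[1,-1.8,1.5,-0.009,0.008,0.012,1],[0,0,1.2,0,0,0,1],[0,0,0,0,0,0,1],[0,0,0,0,0,0,1]]]'
python3 -c "
from plant import *
from h import *
s=get_state();togo(s,fr(S,SY,-.142,.05,.031),np.radians(SY))"
```

```text
clock: 8.65
tcp_pos: [0.4837, 0.026, 0.0555]
tcp_rot: [-3.121, 0.003, -0.125]
wrist_force: [0.3, 0.3, -2.2]
finger_gap: 0.0554
t 8.65 shift cm [ 0.15 -3.58  2.52] turn [-0.021  0.003  0.034] F [ 0.3  0.3 -2.2] gap 0.0554
```

```bash
python3 -m pendant '[[[0,-1.5,-0.5,-0.01,0,0.02,1],[0,-1.5,0,-0.01,0,0.015,1],[0,0,0,0,0,0,1]]]'
python3 -c "
from plant import *
from h import *
s=get_state();print(s['joints'],s['joint_velocities'],s['joint_torque'],s['wrist_torque']);togo(s,fr(S,SY,-.142,.05,.031),np.radians(SY))
f=grab_frame('side');cv2.imwrite('pics/d6.png',cv2.resize(f['frame'][100:260,180:400,::-1],None,fx=3.5,fy=3.5))"
```

```text
clock: 8.9
tcp_pos: [0.4832, 0.0257, 0.0622]
tcp_rot: [-3.119, 0.005, -0.126]
wrist_force: [-0.3, -0.8, -2.8]
finger_gap: 0.0551
[-0.12627001  0.28680167 -0.48779198  0.80117063  0.02255351  3.14161207] [-0.01517342 -0.01856331  0.01581591  0.01596034 -0.00518991  0.00020077] [-2.00953553e-03 -4.19334841e+01  2.51047415e+01  2.31395534e-02
  9.94207081e-02  2.96496553e-02] [-0.03051913  0.04742505 -0.01523205]
t 8.90 shift cm [ 0.2 -3.6  3.2] turn [-0.022  0.005  0.032] F [-0.3 -0.8 -2.8] gap 0.0551
```

View pics/d6.png

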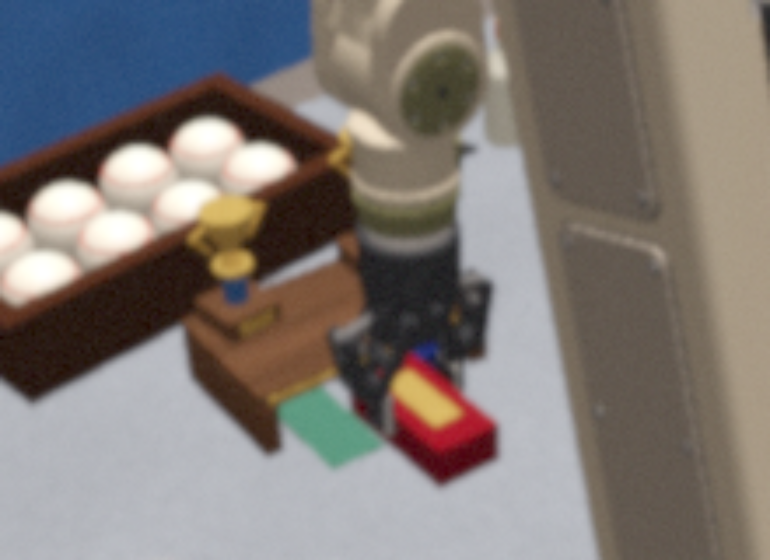

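J6 is at its limit (3.14), which explains the stalled y motion. The side crop shows the case held flat beside the runner, with its near end at crop (465,450). I'll set it down here, release it, turn the wrist half a turn the other way, and regrip near the rear end.

```bash
python3 -m pendant '[[[0,0,1.2,-0.01,0,0,1],[0,0,1,0,0,0,1],[0,0,0.6,0,0,0,1],[0,0,0.3,0,0,0,1],[0,0,0,0,0,0,1],[0,0,0,0,0,0,1]]]'
python3 -c "
from plant import *
from h import *
s=get_state();print(s['tcp_rot']);togo(s,[*s['tcp_pos'][:2],.031],s['tcp_rot'][2])"
```

```text
clock: 9.45
tcp_pos: [0.4853, 0.0238, 0.0324]
tcp_rot: [-3.128, -0.001, -0.125]
wrist_force: [-0.8, 0.0, -2.0]
finger_gap: 0.0553
[-3.12752295e+00 -1.11166200e-03 -1.24620234e-01]
t 9.45 shift cm [-0.    0.    0.14] turn [-0.014 -0.001  0.   ] F [-0.8  0.  -2. ] gap 0.0553
```

```bash
python3 -m pendant '[[[0,0,0.2,-0.014,0,0,1],[0,0,0,0,0,0,1],[0,0,0,0,0,0,1],[0,0,0,0,0,0,0.6],[0,0,0,0,0,0,0.2],[0,0,0,0,0,0,-1],[0,0,0,0,0,0,-1],[0,0,0,0,0,0,-1],[0,0,0,0,0,0,-1]]]'
python3 -m pendant '[[[0,0,-1.5,0,0,0,-1],[0,0,-2.5,0,0,0,-1],[0,0,-3,0,0,0,-1],[0,0,-3,0,0,-0.12,-1],[0,0,-3,0,0,-0.12,-1],[0,0,-3,0,0,-0.12,-1],[0,0,-3,0,0,-0.12,-1],[0,0,-1,0,0,-0.12,-1],[0,0,0,0,0,-0.12,-1],[0,0,0,0,0,-0.12,-1],[0,0,0,0,0,-0.12,-1],[0,0,0,0,0,-0.12,-1]]]'
python3 -m pendant '[[[0,0,0,0,0,-0.12,-1],[0,0,0,0,0,-0.12,-1],[0,0,0,0,0,-0.12,-1],[0,0,0,0,0,-0.12,-1],[0,0,0,0,0,-0.12,-1],[0,0,0,0,0,-0.12,-1],[0,0,0,0,0,-0.12,-1],[0,0,0,0,0,-0.12,-1],[0,0,0,0,0,-0.12,-1],[0,0,0,0,0,-0.12,-1],[0,0,0,0,0,-0.12,-1],[0,0,0,0,0,-0.12,-1]]]'
python3 -m pendant '[[[0,0,0,0,0,-0.1,-1],[0,0,0,0,0,-0.1,-1],[0,0,0,0,0,-0.1,-1],[0,0,0,0,0,-0.1,-1],[0,0,0,0,0,-0.1,-1],[0,0,0,0,0,0,-1]]]'
```

```text
clock: 10.2
tcp_pos: [0.4872, 0.0214, 0.0325]
tcp_rot: [-3.141, -0.006, -0.121]
wrist_force: [-0.5, 0.0, 0.6]
finger_gap: 0.0853
clock: 11.2
tcp_pos: [0.4861, 0.0213, 0.2459]
tcp_rot: [3.132, -0.005, 1.0]
wrist_force: [-0.2, 0.9, 0.4]
finger_gap: 0.0854
clock: 12.2
tcp_pos: [0.4862, 0.0211, 0.2484]
tcp_rot: [3.133, 0.013, 2.5]
wrist_force: [-0.4, -0.1, -0.1]
finger_gap: 0.0852
clock: 12.7
tcp_pos: [0.486, 0.021, 0.2492]
tcp_rot: [3.141, 0.017, 3.029]
wrist_force: [0.5, 0.1, 0.2]
finger_gap: 0.0854
```

```bash
python3 - <<'E'
from plant import *
from h import *
s=get_state();print(s["joints"])
f=grab_frame("wrist");cv2.imwrite("pics/w7.png",f["frame"][:,:,::-1]);W=cloud(f,s);H=W[...,2]
m=mask(f,170,180,150,30,220);blobs(m&(H>.03)&(H<.05),W)
blobs(mask(f,65,85,80),W)
print("deck");blobs((abs(H-.061)<.006)&mask(f,0,20,60,20,150),W,200)
E
```

```text
[-1.22402620e-01  1.28506412e-01 -1.92909764e-01  1.23211463e+00
  7.54393649e-04 -1.02038841e-02]
[ 300  110   49  101 3204] med [0.469 0.024 0.036] z [0.034 0.037] rect [478.  22.] [ 54. 120.] 82.8
[ 332  187   39   45 1242] med [0.559 0.056 0.   ] z [-0.001  0.002] rect [554.  51.] [48. 65.] 80.7
deck
[  223   230   179    96 11726] med [ 0.603 -0.005  0.061] z [0.059 0.062] rect [621. -10.] [214. 131.] 81.0
```

View pics/w7.png

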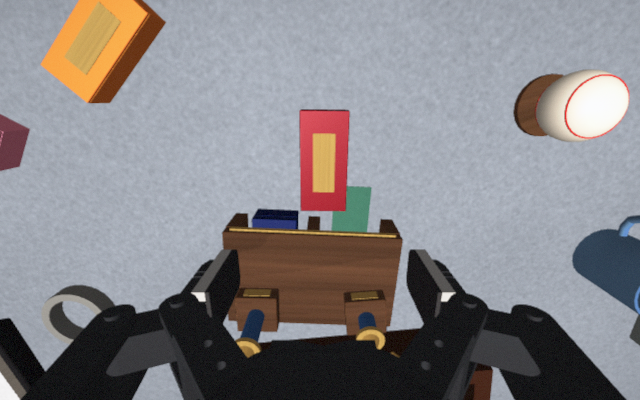

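The wrist view shows the closed case at (325,160) at (0.478,0.022), yaw -7.2°. The runner's visible end is to its right at (352,210), and the stand reads (0.621,-0.010), yaw -9.0°, as before. I'll regrip 38 mm behind the case's centre.

```bash
sed -i 's/^C=.*/C=(.478,.022);CY=-7.2/; s/^S=.*/S=(.6215,-.010);SY=-9.0/' h.py
python3 -c "
from plant import *
from h import *
togo(get_state(),fr(C,CY,-.038,0,.028),np.pi+np.radians(CY))"
python3 -m pendant '[[[1.5,-0.2,3,0,0,0,-1],[1.5,0,3.5,0,0,0,-1],[1.5,0,3.5,0,0,0,-1],[0,0,3.5,0,0,0,-1],[0,0,2,0,0,0,-1],[0,0,0,0,0,0,-1],[0,0,0,0,0,0,-1]]]'
python3 -c "
from plant import *
from h import *
togo(get_state(),fr(C,CY,-.038,0,.028),np.pi+np.radians(CY))"
```

```text
t 12.75 shift cm [4.990e+00 2.000e-02 2.203e+01] turn [0.001 0.017 0.009] F [ 0.7  0.6 -0.8] gap 0.0856
clock: 13.33
tcp_pos: [0.4454, 0.0239, 0.0912]
tcp_rot: [3.14, 0.027, 3.003]
wrist_force: [0.5, 0.8, 0.5]
finger_gap: 0.0853
t 13.33 shift cm [0.72 0.21 6.3 ] turn [ 0.001  0.027 -0.013] F [0.5 0.8 0.5] gap 0.0853
```

```bash
python3 -m pendant '[[[0.4,0.2,1.5,0,0.02,-0.01,-1],[0.3,0,1.8,0,0.007,0,-1],[0,0,1.5,0,0,0,-1],[0,0,1,0,0,0,-1],[0,0,0,0,0,0,-1],[0,0,0,0,0,0,-1]]]'
python3 -c "
from plant import *
from h import *
togo(get_state(),fr(C,CY,-.038,0,.028),np.pi+np.radians(CY))"
```

```text
clock: 13.83
tcp_pos: [0.4486, 0.0257, 0.0407]
tcp_rot: [3.14, 0.014, 3.005]
wrist_force: [0.7, -0.0, 0.6]
finger_gap: 0.0852
t 13.83 shift cm [ 0.85 -0.01  1.26] turn [ 0.001  0.014 -0.011] F [ 0.7 -0.   0.6] gap 0.0852
```

```bash
python3 -m pendant '[[[0.5,0,0.7,0,0.014,-0.01,-1],[0.4,0,0.5,0,0,0,-1],[0,0,0.1,0,0,0,-1],[0,0,0,0,0,0,-1],[0,0,0,0,0,0,0.2],[0,0,0,0,0,0,0.5],[0,0,0,0,0,0,1],[0,0,0,0,0,0,1],[0,0,0,0,0,0,1],[0,0,0,0,0,0,1]]]' 40
python3 -c "
from plant import *
from h import *
s=get_state();togo(s,fr(C,CY,-.038,0,.028),np.pi+np.radians(CY));togo(s,fr(S,SY,-.181,.05,s['tcp_pos'][2]),np.pi+np.radians(SY))"
```

```text
clock: 14.67
tcp_pos: [0.4431, 0.0267, 0.0315]
tcp_rot: [3.14, 0.008, 3.014]
wrist_force: [0.0, -0.1, 0.2]
finger_gap: 0.0554
t 14.67 shift cm [ 0.28 -0.03  0.35] turn [ 0.001  0.008 -0.002] F [ 0.  -0.1  0.2] gap 0.0554
t 14.67 shift cm [-0.22  4.16  0.01] turn [0.002 0.008 0.03 ] F [ 0.  -0.1  0.2] gap 0.0554
```

```bash
python3 -m pendant '[[[0,0.6,-0.1,0,0.004,0.01,1],[0,0.9,0,0,0.004,0.01,1],[0,0.9,0,0,0,0.01,1],[0,0.9,0,0,0,0,1],[0,0.8,0,0,0,0,1],[0,0,0,0,0,0,1],[0,0,0,0,0,0,1]]]'
python3 -c "
from plant import *
from h import *
s=get_state();togo(s,fr(S,SY,-.181,.05,.0315),np.pi+np.radians(SY))"
```

```text
clock: 15.25
tcp_pos: [0.4492, 0.0698, 0.0324]
tcp_rot: [-3.141, -0.003, 2.979]
wrist_force: [-0.3, -1.3, -1.1]
finger_gap: 0.0555
t 15.25 shift cm [-0.17 -0.19  0.09] turn [-0.    -0.003 -0.005] F [-0.3 -1.3 -1.1] gap 0.0555
```

```bash
python3 -m pendant '[[[-0.5,-0.1,0,0,0,-0.005,1],[-0.9,-0.1,0,0,0,0,1],[-1,0,0,0,0,0,1],[-1,0,0,0,0,0,1],[-1,0,0,0,0,0,1],[-0.8,0,0,0,0,0,1],[0,0,0,0,0,0,1]]]'
python3 -c "
from plant import *
from h import *
s=get_state();togo(s,fr(S,SY,-.084,.05,.0315),np.pi+np.radians(SY))"
```

```text
clock: 15.83
tcp_pos: [0.5053, 0.0582, 0.0324]
tcp_rot: [3.141, -0.003, 2.985]
wrist_force: [0.4, 1.2, -1.3]
finger_gap: 0.0551
t 15.83 shift cm [-4.14  0.08  0.08] turn [ 0.001 -0.003  0.   ] F [ 0.4  1.2 -1.3] gap 0.0551
```

```bash
python3 -m pendant '[[[-0.5,0.1,0,0,0,0,1],[-0.9,0,0,0,0,0,1],[-1,0,0,0,0,0,1],[-0.8,0,0,0,0,0,1],[-0.5,0,0,0,0,0,1],[-0.2,0,0,0,0,0,1],[0,0,0,0,0,0,1]]]'
python3 -c "
from plant import *
from h import *
s=get_state();togo(s,fr(S,SY,-.084,.05,.0315),np.pi+np.radians(SY))
f=grab_frame('wrist');cv2.imwrite('pics/w8.png',f['frame'][:,:,::-1])"
```

```text
clock: 16.42
tcp_pos: [0.5473, 0.0521, 0.032]
tcp_rot: [3.141, -0.006, 2.984]
wrist_force: [-2.2, 0.0, 1.5]
finger_gap: 0.0554
t 16.42 shift cm [0.1  0.03 0.05] turn [ 0.001 -0.006 -0.001] F [-2.2  0.   1.5] gap 0.0554
```

View pics/w8.png

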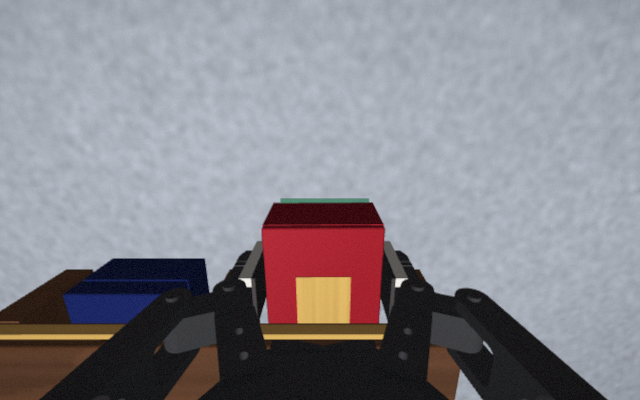

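The wrist view shows the case straight in the bay mouth, with its near end at (323,215). It is centred over the runner (325,200) and parallel to navy. Next I'll release, back off and close the fingers to push.

```bash
python3 -m pendant '[[[0,0,0,0,0,0,0.6],[0,0,0,0,0,0,0.3],[0,0,0,0,0,0,0],[0,0,0,0,0,0,-0.5],[0,0,0,0,0,0,-1],[0,0,0,0,0,0,-1],[0,0,-1,0,0,0,-1],[0,0,-2,0,0,0,-1],[0,0,-3,0,0,0,-1],[1.5,0,-1,0,0,0,-1],[2,0,0,0,0,0,-1],[2,0,0,0,0,0,1]]]'
python3 -m pendant '[[[0.5,0,0,0,0,0,1],[0,0,0,0,0,0,1],[0,0,0,0,0,0,1],[0,0,0,0,0,0,1],[0,0,0,0,0,0,1],[0,0,0,0,0,0,1],[0,0,0,0,0,0,1]]]'
python3 -c "
from plant import *
from h import *
s=get_state();togo(s,fr(S,SY,-.135,.05,.032),np.pi+np.radians(SY))
f=grab_frame('wrist');W=cloud(f,s);H=W[...,2]
m=mask(f,170,180,150,30,220);blobs(m&(H>.032)&(H<.05),W);print(fr(S,SY,-.110,.05,0))"
```

```text
clock: 17.47
tcp_pos: [0.4953, 0.0601, 0.1079]
tcp_rot: [3.141, -0.001, 2.983]
wrist_force: [0.7, 0.9, 0.1]
finger_gap: 0.0753
clock: 18.05
tcp_pos: [0.4908, 0.061, 0.1106]
tcp_rot: [3.141, 0.002, 2.983]
wrist_force: [0.4, -0.4, 0.1]
finger_gap: -0.0
t 18.05 shift cm [-0.5   0.03  7.86] turn [ 0.001  0.002 -0.001] F [ 0.4 -0.4  0.1] gap -0.0
[288 253   8  24 125] med [0.525 0.029 0.036] z [0.033 0.037] rect [527.  28.] [ 5. 20.] 69.7
[350 252   9  26 154] med [0.533 0.079 0.036] z [0.033 0.037] rect [536.  79.] [22.  6.] 0.8
[np.float64(0.5206760057865465), np.float64(0.056592208184182285), 0]
```

```bash
python3 -m pendant '[[[0,0,2,0,0,0,1],[0,0,2.5,0,0,0,1],[0,0,2.2,0,0,0,1],[0,0,1,0,0,0,1],[0,0,0,0,0,0,1],[0,0,0,0,0,0,1]]]'
python3 -c "
from plant import *
from h import *
s=get_state();togo(s,fr(S,SY,-.084,.05,.03),np.pi+np.radians(SY))"
```

```text
clock: 18.6
tcp_pos: [0.4942, 0.0605, 0.0309]
tcp_rot: [3.141, 0.005, 2.982]
wrist_force: [-0.4, 0.2, 0.3]
finger_gap: 0.0001
t 18.60 shift cm [-5.27  0.04  0.12] turn [ 0.001  0.005 -0.002] F [-0.4  0.2  0.3] gap 0.0001
```

```bash
python3 -m pendant '[[[-0.6,0,0,0,0,0,1],[-0.8,0,0,0,0,0,1],[-0.8,0,0,0,0,0,1],[-0.8,0,0,0,0,0,1],[-0.7,0,0,0,0,0,1],[-0.5,0,0,0,0,0,1],[0,0,0,0,0,0,1]]]'
python3 -c "
from plant import *
from h import *
s=get_state();togo(s,fr(S,SY,-.084,.05,.03),np.pi+np.radians(SY))"
```

```text
clock: 19.18
tcp_pos: [0.5425, 0.0529, 0.0343]
tcp_rot: [3.14, 0.009, 2.982]
wrist_force: [-0.5, -0.3, -1.3]
finger_gap: -0.0003
t 19.18 shift cm [-0.38  0.02  0.43] turn [ 0.002  0.009 -0.002] F [-0.5 -0.3 -1.3] gap -0.0003
```

```bash
for i in 1; do python3 -m pendant '[[[-0.3,0,0.2,0,0.005,0,1],[-0.2,0,0,0,0,0,1],[-0.1,0,0,0,0,0,1]]]'; done
python3 -m pendant '[[[-0.2,0,0,0,0,0,1],[-0.2,0,0,0,0,0,1]]]'
python3 -c "
from plant import *
from h import *
s=get_state();togo(s,fr(S,SY,-.084,.05,.03),np.pi+np.radians(SY))"
```

```text
clock: 19.43
tcp_pos: [0.5464, 0.0522, 0.032]
tcp_rot: [3.14, -0.002, 2.982]
wrist_force: [-5.4, 1.5, 3.1]
finger_gap: -0.0002
clock: 19.6
tcp_pos: [0.5465, 0.0522, 0.0313]
tcp_rot: [3.14, -0.01, 2.983]
wrist_force: [-6.2, 1.8, 5.4]
finger_gap: -0.0002
t 19.60 shift cm [0.02 0.03 0.13] turn [ 0.001 -0.01  -0.001] F [-6.2  1.8  5.4] gap -0.0002
```

Contact force has risen to 6 N right where the tool should be with the case home. One more firm push, then I'll back off and look.

```bash
python3 -m pendant '[[[-0.5,0,0,0,0,0,1],[-0.5,0,0,0,0,0,1]]]'
python3 -m pendant '[[[1,0,0,0,0,0,1],[2,0,0,0,0,0,1],[2,0,-2,0,0,0,1],[2,0,-3,0,0,0,1],[2,0,-4,0,0,0,1],[1,0,-4,0,0,0,1],[0,0,-4,0,0,0,1],[0,0,0,0,0,0,1],[0,0,0,0,0,0,1]]]'
python3 - <<'E'
from plant import *
from h import *
s=get_state();print(s["clock"],s["tcp_pos"])
f=grab_frame("wrist");cv2.imwrite("pics/w9.png",f["frame"][:,:,::-1]);W=cloud(f,s);H=W[...,2]
def st(p): a=np.radians(SY);d=p[:,:2]-S;return np.c_[d@[np.cos(a),np.sin(a)],d@[-np.sin(a),np.cos(a)]]*1000
for n,m in(("red",mask(f,170,180,150,30,220)),("navy",mask(f,110,125,150,20))):
    m&=(H>.033)&(H<.04);q=st(W[m]);q=q[~np.isnan(q[:,0])]
    # near edge line: min x for each y bin
    for lo in range(-80,80,8):
        b=q[(q[:,1]>=lo)&(q[:,1]<lo+8)]
        if len(b)>5: print(n,lo+4,np.percentile(b[:,0],3).round(1),end="; ")
    print(n,"y",np.percentile(q[:,1],[1,99]).round(1),"x",np.percentile(q[:,0],[1,99]).round(1),len(q))
print("deck");blobs((abs(H-.061)<.006)&mask(f,0,20,60,20,150),W,200)
E
```

```text
clock: 19.77
tcp_pos: [0.5466, 0.0521, 0.0301]
tcp_rot: [3.141, -0.028, 2.984]
wrist_force: [-13.4, 2.6, 10.1]
finger_gap: -0.0001
clock: 20.52
tcp_pos: [0.4511, 0.0672, 0.2073]
tcp_rot: [3.141, -0.021, 2.984]
wrist_force: [0.4, 0.5, -1.1]
finger_gap: -0.0003
20.5167 [0.45109213 0.06722385 0.20731779]Traceback (most recent call last):
  File "<stdin>", line 12, in <module>
    return _quantile_unchecked(
        a, q, axis, out, overwrite_input, method, keepdims, weights)
    return _ureduce(a,
                    func=_quantile_ureduce_func,
    ...<5 lines>...
                    overwrite_input=overwrite_input,
                    method=method)
    r = func(a, **kwargs)
    result = _quantile(arr,
                       quantiles=q,
    ...<2 lines>...
                       out=out,
                       weights=wgt)
    slices_having_nans = np.isnan(arr[-1, ...])
                                  ~~~^^^^^^^^^
IndexError: index -1 is out of bounds for axis 0 with size 0
```

View pics/w9.png

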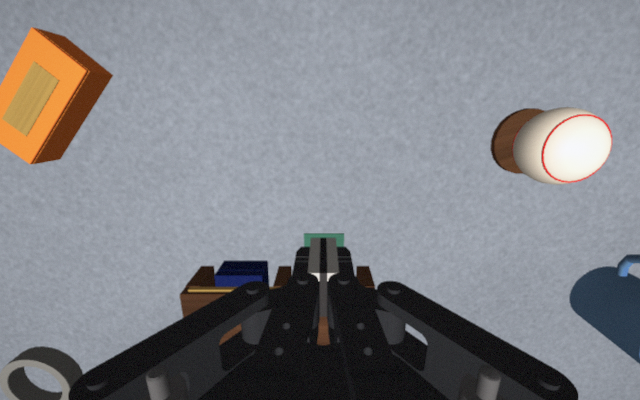

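The fingers hide the red case here; the baseball (570,145), navy (243,272) and the runner end (323,238) are visible. I'll move aside and measure.

```bash
python3 -m pendant '[[[0,-3,-1,0,0.01,0,1],[0,-3,-1,0,0.01,0,1],[-1,-3,-1,0,0,0,1],[-1,-1,0,0,0,0,1],[0,0,0,0,0,0,1],[0,0,0,0,0,0,1]]]'
python3 - <<'E'
from plant import *
from h import *
s=get_state();print(s["clock"],s["tcp_pos"])
f=grab_frame("wrist");cv2.imwrite("pics/w10.png",f["frame"][:,:,::-1]);W=cloud(f,s);H=W[...,2]
def st(p): a=np.radians(SY);d=p[:,:2]-S;return np.c_[d@[np.cos(a),np.sin(a)],d@[-np.sin(a),np.cos(a)]]*1000
for n,m in(("red",mask(f,170,180,120,30,220)),("navy",mask(f,110,125,120,20))):
    q=st(W[m]);z=H[m];k=~np.isnan(z)&(abs(q[:,0])<140)&(abs(q[:,1])<110);q=q[k];z=z[k]
    if len(q)<5: print(n,"none");continue
    print(n,len(q),"y",np.percentile(q[:,1],[1,99]).round(1),"x",np.percentile(q[:,0],[1,99]).round(1),"z",np.percentile(z,[1,99]).round(3))
    for lo in range(-80,80,8):
        b=q[(q[:,1]>=lo)&(q[:,1]<lo+8)]
        if len(b)>5: print(lo+4,np.percentile(b[:,0],5).round(1),end="; ")
print("deck");blobs((abs(H-.061)<.006)&mask(f,0,20,60,20,150),W,200)
E
```

```text
clock: 21.07
tcp_pos: [0.4584, -0.0376, 0.2323]
tcp_rot: [3.14, -0.042, 2.988]
wrist_force: [-1.0, -0.4, 0.8]
finger_gap: 0.0001
21.0667 [ 0.45835579 -0.03762966  0.23230886]
red 908 y [20.5 75.4] x [-73.4 -52.4] z [0.006 0.037]
20 -73.1; 28 -73.3; 36 -73.2; 44 -73.2; 52 -73.2; 60 -73.2; 68 -73.1; 76 -73.1; navy 78 y [-76.  -23.5] x [-73.9 -72. ] z [0.004 0.024]
-76 -73.8; -68 -73.3; -36 -73.7; -28 -73.4; deck
[276 262  17  25 297] med [ 0.55 -0.1   0.06] z [0.056 0.062] rect [554. -98.] [19. 29.] 78.5
[ 352  262  110   51 2840] med [0.579 0.061 0.061] z [0.057 0.062] rect [593.  39.] [127.  60.] 79.8
```

View pics/w10.png

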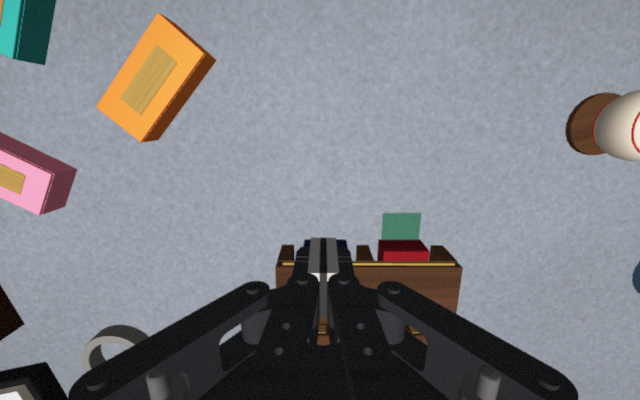

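The last view shows red's near end at (403,250), between the uprights. It measures x=-73.2 mm (home is -73, navy reads -73.5), flat to about 0.1 mm across its width, with top at z=0.036. The robot is clear, so I'm handing in.

```bash
python3 -c "
from plant import *
print(get_state()['clock']);print(hand_in())"
```

```text
21.1167
the job is handed in; nothing more can be done
None
```

I closed the red case's lid, slid the case under the deck into the green-runner bay against the stop rail, let go, and handed in at 21.1 s.

- **How it went:** The first carry stopped about 4 cm short because joint 6 reached its limit. I set the case down flat, turned the wrist half a turn, and regripped it near its rear end. I then slid it along the table into the bay, released it, and pushed it home with closed fingers until it stopped at about 13 N.
- **Last checks on the case:** Its near end is 73.2 mm in front of the stand's origin. Home is 73 mm, and the navy case reads about 73.5 mm. The end is straight to about 0.1 mm across its width, centred 2 mm off the bay's middle. The visible end's top is at 36–37 mm, so the lid is closed.
- **Other objects:** The navy case's end reads as home too, and the ball stand looked undisturbed. The trophies were mostly hidden by the fingers in the last view, so I did not measure them at the end; no unusual force appeared while the gripper was near the stand.
- **Failed or odd readings:** One check script failed because the fingers hid the case. I moved the arm aside and repeated it successfully.

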